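# Pull the filter plate from the filter box and show it to the inspection camera

### The arm

A 6-joint arm with a two-finger parallel gripper is mounted at the origin on a cart in front of the work surface, level with it; the furniture and walls round the work are solid. World frame = base frame: x ahead of the robot, y to its left, z up, the work surface at z = 0. Lengths are in m, angles in rad, forces in N, time in s.
With the tool pointing down it reaches from about 0.25 to 0.775 m from the base axis. Payload 4 kg.
Tool frame: the origin (TCP) lies on the centre line of the jaws, within the pads' length; the fingertips stand 17 mm ahead of it and the grasp point (between the pads) lies 2 mm behind it; z points along the fingers, y is the line along which they close (so a half turn about z gives the same grasp; the last joint's range is limited). The gripper opens to 94 mm and grips with 3 to 60 N. Pads are 16 mm wide; open, the fingers measure 119 mm over their backs; the gripper's body (75 mm by 177 mm) begins 78 mm behind the grasp point.
Start: joints at [-1.439, 0.087, 1.371, -0, 1.684, -0.103], TCP at [0.128, -0.535, 0.223] pointing down, gripper open.
Joint ranges: [-3.1, 3.1], [-0.76, 2.03], [0.27, 2.55], [-1.08, 4.22], [0.17, 2.65], [-2.57, 2.57]. Speed limits (rad/s): [2.79, 2.79, 3.14, 3.14, 3.14, 3.14].

### API

Orientations are given as [roll, pitch, yaw] about the fixed x, y, z axes, in that order (R = Rz(yaw) Ry(pitch) Rx(roll)).
In Python, from bench import robot gives the robot as it stands.
- The arm moves only by the tool servo_tool, never from a script. Its argument "plan" is a list of rows, each a list of 7 numbers: the shift along the tool's x, y, z normalised to -1 to 1, where 1 is 0.1 m, then the turn, a rotation vector about the tool's x, y, z normalised to -1 to 1, where 1 is pi/2 rad, then the finger opening in mm, from 0 to 94. In form: [[x, y, z, ax, ay, az, gripper], ...]. A call has 1 to 12 rows; each row is the pose to reach, as a shift and turn from the pose commanded when the call began, along the tool's axes at that moment; what a row does not reach only later rows make up. A row lasts 1/12 s, in which the tool goes at most 41.7 mm and 7.16 degrees, less where a joint would pass 70% of its speed; a pose out of reach is approached as far as the arm can. A call with a number of a shift or a turn outside -1 to 1 is refused whole. A call with a gripper value outside its range is refused whole. The fingers move at their own pace and stop on an object; the grip force is fixed at half the most. Time passes only in rows, so rows that repeat a pose let the fingers close. It gives the time, the measured TCP pose, the force, the opening and the grip force at its end, in the units of the state.
- robot.get_obs(): the state, without advancing time (a new reading comes with each control period).
- robot.snapshot(name): name is "side" or "top" or "wrist"; returns the picture (420x560x3 uint8, red, green, blue); there is no depth.
- robot.camera_params(name): a dict with "camera_matrix" (3x3 intrinsics, pixels), "rvec" (rotation vector, rad) and "tvec" (3), from world to camera coordinates, as OpenCV has them; the wrist camera has in their place "tool_from_camera" (4x4, takes a point from camera to tool coordinates, whose origin is the TCP and whose axes are the flange's). Camera axes: x right, y down, z forward; pixel columns grow to the right and rows downward; lengths in m; the calibration is good to about 2 mm. A picture is of the moment at which its call begins: read the wrist's pose just before it. camera_params takes no time and is no camera call.
- robot.close_job(): hands the job in; it is judged then, once.
Trained networks look in the newest picture that a camera, given by its name, has taken for a name from the list of things; names that differ only in an ending like _2 or _b are one class to them, and where a whole thing is asked for, a point or a joint stands for the part that bears it (a point fixed in the world has none). Each returns a list of dicts, best first, with "conf" (0 to 1); they miss things now and then, are a little off and sometimes report something else, mostly with a low value. They report only what shows in the picture. A call takes as long as a camera call. They do not tell look-alikes from the thing itself.
- robot.find_in(thing, camera): "extent" ([centre column, centre row, width, height] in pixels, round what is visible of it).
The state is a dict: "time": time; "joint_positions": joint angles; "qvel": joint speeds; "joint_torque": joint torques, N m; "tool_pos": TCP position; "ee_rot": TCP orientation; "wrist_force": force on the tool from outside, world axes, zero at the start; "wrist_torque": the same for the moment, N m; "width": finger opening in m; "finger_force": force on a finger pad.
Only numpy, scipy, OpenCV 4.12 (cv2) and the standard library are available. Lean on these libraries where they do the work, as an engineer would, in place of code of your own. Each camera call takes 0.05 s, during which the arm holds its last target. There are 200 camera calls.

### The job

Swing the cover of the filter box right up so that it stays open by itself, draw the filter plate (the one with the mesh window and the grip tab) straight up out of its slot and leave the plain blanking plate in the box. Then present the filter plate to the inspection camera: hold it still, upright, face-on to the lens and centred on it, 10 cm in front of the lens. The job ends with the robot still holding the plate there and the cover still open; do not push the loose gauge or the tape roll about.

Things in the scene. Friction and masses are not known exactly. Their poses are not given: they have to be found in the camera images.
- filter_box: grey sheet-metal filter box bolted to the bench, open on top below its cover, 80 (x) x 112 (y) x 62 mm high, walls 6 mm, plus a small mounting ear at each y end. Origin: centre of its underside; z up. Two upright slots, centred at y = +23 and y = -23 mm, each hold one plate standing on the 6 mm floor, the plate's width along the box's x. Which plate is in which slot varies. Slots: 11 mm wide, guided up to z = 60 mm
- cover (a joint): hinge angle of the box's bare-metal cover, rad: 0 shut, grows as the cover is lifted, stop at 1.95. The cover is an inverted tray, 88 x 116 mm and 54 mm deep, whose top lies at z = 116 mm of the box when shut. The hinge line runs along the box's y at its +x side; the cover's -x edge rises and swings over towards +x. A friction hinge: the cover stays at whatever angle it is left; lifting takes about 2 N at the handle. Open means more than 1.3
- cover_hinge (a point): middle of the cover's hinge line, fixed in the box at x = +44, y = 0, z = 62 mm, axes as the box
- cover_handle (a point): centre of the black barrel grip on the cover's top near its free edge: a bar 18 mm in diameter and 22 mm long, along the hinge direction (the box's y), so it can turn between two fingers set on its ends; its centre is 26 mm above the cover's top, on a neck 12 mm (y) x 14 mm. 74 mm to -x of the hinge line and 80 mm above it when shut; turns with the cover
- filter_plate: bare-metal filter plate, loose, 0.08 to 0.17 kg, hidden under the shut cover: 64 mm wide (its x), 8 mm thick (its y), 70 mm high (its z), with a mesh window in its frame and a grip tab in the middle of its upper edge: 26 mm wide, 8 mm thick, rising 30 mm above the edge. Origin: middle of its lower edge. In the box its axes are parallel to the box's
- plate_center (a point): centre of the filter plate's mesh window, 35 mm above its lower edge; axes as the plate, y square to its face
- plate_tab (a point): point to grip in the filter plate's tab, 86 mm above its lower edge (16 mm above the upper edge of the plate, tab top at 100 mm)
- blank_plate: plain solid blanking plate of the same 64 x 8 x 70 mm and metal, without window or tab, only two ears 10 mm wide and 8 mm high on its upper corners; stands in the other slot. Origin: middle of its lower edge
- inspection_camera: inspection camera bolted to the bench: black cubic head 56 mm wide on a post with an 80 mm round foot, 151 mm high. Origin: centre of its underside. It looks level along its own -x; the lens axis is 120 mm above the bench and the lens front is 45 mm to -x of the origin
- view_point (a point): where the centre of the plate belongs: on the lens axis, 100 mm in front of the lens front (145 mm to -x of the camera's origin, 120 mm high); its x is the lens axis
- gauge: loose black pressure gauge lying on its back, 81 x 58 x 31 mm; leave alone
- tape_roll: loose black roll of tape lying flat, 58 mm across, 19 mm high; leave alone
There are look-alikes about, which are no part of the job. Leave any yellow look-alike of the inspection_camera alone.

How it is judged:
By the outcome, as a careful person would: the job done as asked, in the order asked, and still so for the second after the job is handed in, while the arm keeps its last pose, push and grip.
It also fails if it takes over 61 s, if anything falls off the work surface, if the arm or the gripper's body presses on something with over 40 N, if the wrist force passes 120 N, or if a joint passes its speed limit or range.

## Working session

There is one attempt and no reset: what is moved stays moved. The work goes in short steps, Python scripts to look and compute and a tool call to move; the robot and the scene stay as the last step left them, time stands still between calls to the robot, and variables do not carry over. Pictures are saved under pics/ and viewed, at most 10 in all, crops included, and the job is handed in when it is done.

Besides the shell and the picture viewer there is one more tool, called after "Request:" as name([rows], argument=value, ...), one row to a line, values as JSON. servo_tool: Moves the arm, as the interface text tells. Scaled input: -1 to 1 covers 0.1 m each way for a shift and pi/2 rad each way for a turn. Its arguments: {"type":"object","properties":{"plan":{"type":"array","items":{"type":"array","items":{"type":"number"}}}},"required":["plan"]}

```bash
ls; mkdir -p pics; python3 - <<'E'
from bench import robot
import cv2, numpy as np
o=robot.get_obs(); print({k:np.round(v,3).tolist() for k,v in o.items()})
ims=[]
for c in ["side","top"]:
    im=robot.snapshot(c); cv2.imwrite(f"pics/{c}0.png",im[:,:,::-1]); ims.append(im)
    for t in ["filter_box","cover_handle","inspection_camera","gauge","tape_roll"]:
        for d in robot.find_in(t,c)[:3]: print(c,t,np.round(d["extent"]).tolist(),round(d["conf"],2))
    p=robot.camera_params(c); print({k:np.round(v,4).tolist() for k,v in p.items()})
p=robot.camera_params("wrist"); print({k:np.round(v,4).tolist() for k,v in p.items()})
E
```

```text
pics
{'time': 0.0, 'joint_positions': [-1.439, 0.088, 1.372, -0.0, 1.684, -0.103], 'qvel': [0.001, -0.001, -0.001, 0.001, 0.0, 0.002], 'joint_torque': [0.001, -34.018, -30.243, 0.072, 0.033, -0.0], 'tool_pos': [0.128, -0.534, 0.221], 'ee_rot': [-3.139, -0.0, 0.235], 'wrist_force': [0.447, 0.536, -0.642], 'wrist_torque': [-0.045, -0.013, -0.002], 'finger_force': 0.0, 'width': 0.094}
side filter_box [381.0, 244.0, 78.0, 88.0] 0.77
side cover_handle [383.0, 228.0, 78.0, 50.0] 0.56
side inspection_camera [296.0, 183.0, 36.0, 67.0] 0.93
side inspection_camera [173.0, 243.0, 51.0, 93.0] 0.88
side gauge [329.0, 319.0, 56.0, 40.0] 0.85
side tape_roll [251.0, 205.0, 27.0, 17.0] 0.82
{'camera_matrix': [[455.3276, 0.0, 281.3958], [0.0, 455.3276, 209.5431], [0.0, 0.0, 1.0]], 'rvec': [1.9917, -0.084, 0.0236], 'tvec': [-0.4865, 0.049, 1.0189]}
top filter_box [322.0, 137.0, 39.0, 61.0] 0.56
top inspection_camera [194.0, 191.0, 44.0, 32.0] 0.75
top inspection_camera [187.0, 236.0, 24.0, 23.0] 0.73
top inspection_camera [316.0, 296.0, 40.0, 43.0] 0.71
top gauge [375.0, 185.0, 30.0, 29.0] 0.78
top gauge [195.0, 189.0, 48.0, 41.0] 0.55
top tape_roll [188.0, 235.0, 24.0, 22.0] 0.67
{'camera_matrix': [[384.5462, 0.0, 280.4871], [0.0, 384.5462, 206.6872], [0.0, 0.0, 1.0]], 'rvec': [2.1619, -2.2136, 0.0891], 'tvec': [-0.134, 0.4835, 0.9295]}
{'camera_matrix': [[346.8478, 0.0, 276.8057], [0.0, 346.8478, 209.3624], [0.0, 0.0, 1.0]], 'tool_from_camera': [[0.0009, -0.9611, -0.276, 0.0796], [1.0, 0.0008, 0.0004, -0.0011], [-0.0002, -0.276, 0.9611, -0.1611], [0.0, 0.0, 0.0, 1.0]]}
```

View pics/side0.png

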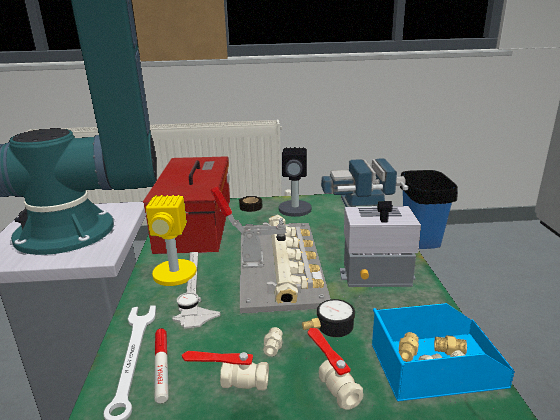

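View pics/top0.png

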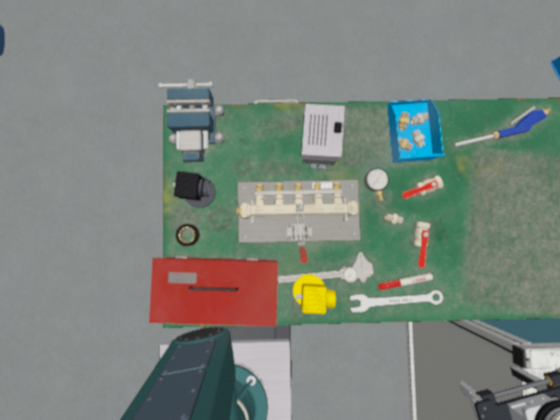

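```bash
cat > h.py <<'E'
from bench import robot
import cv2, numpy as np
from scipy.spatial.transform import Rotation as Ro
def cam(c):
    p=robot.camera_params(c); K=np.array(p["camera_matrix"])
    if c=="wrist":
        o=robot.get_obs(); T=np.eye(4); T[:3,:3]=Ro.from_euler("xyz",o["ee_rot"]).as_matrix(); T[:3,3]=o["tool_pos"]
        W=T@np.array(p["tool_from_camera"]); R=W[:3,:3].T; t=-R@W[:3,3]
    else: R=cv2.Rodrigues(np.array(p["rvec"],float))[0]; t=np.array(p["tvec"],float).ravel()
    return K,R,t
def onz(c,uv,z,C=None):
    K,R,t=C or cam(c); d=R.T@np.linalg.inv(K)@[*uv,1]; o=-R.T@t
    return o+d*(z-o[2])/d[2]
def tri(u1,u2,c1="side",c2="top"):
    P=[]
    for c in (c1,c2):
        K,R,t=cam(c); P.append(K@np.c_[R,t])
    X=cv2.triangulatePoints(P[0],P[1],np.array(u1,float),np.array(u2,float)).ravel(); return X[:3]/X[3]
def proj(c,X,C=None):
    K,R,t=C or cam(c); q=(R@np.atleast_2d(X).T).T+t; q=q@K.T; return q[:,:2]/q[:,2:]
def go(p,yaw=None,rp=(np.pi,0)):
    """shift/turn in units from measured pose; tool pointing down at given yaw"""
    o=robot.get_obs(); R=Ro.from_euler("xyz",o["ee_rot"]); s=R.inv().apply(np.array(p)-o["tool_pos"])/0.1
    r=np.zeros(3) if yaw is None else (R.inv()*Ro.from_euler("xyz",[*rp,yaw])).as_rotvec()/(np.pi/2)
    return np.round(s,3).tolist(),np.round(r,3).tolist()
E
cat > a.py <<'E'
from h import *
np.set_printoptions(precision=3,suppress=True)
print("handle",tri((384,208),(338,127)))
print("camhead",tri((294,150),(186,186)))
print("cover corners top", [onz("top",q,.116) for q in [(306,105),(345,105),(341,158),(304,158)]])
print("cover corners side", [onz("side",q,.116) for q in [(347,208),(415,208),(420,231),(345,232)]])
print("cam foot side",onz("side",(296,209),0),"foot top",onz("top",(200,191),0))
print("gauge",onz("top",(376,181),.03),"tape",onz("top",(188,235),.02), "box(blue)",onz("top",(400,130),.05),"vise",onz("top",(190,150),.05),"manifold",onz("top",(300,190),.08))
for c in("side","top"):
    im=cv2.imread(f"pics/{c}0.png"); r=(230,130,200,170) if c=="side" else (165,90,200,160)
    x,y,w,h=r; cv2.imwrite(f"pics/{c}0z.png",cv2.resize(im[y:y+h,x:x+w],None,fx=3.6,fy=3.5,interpolation=cv2.INTER_CUBIC))
a=cv2.imread("pics/side0z.png")[:,:]; b=cv2.imread("pics/top0z.png")
E
python3 a.py
```

```text
handle [ 0.641 -0.273  0.145]
camhead [0.522 0.056 0.149]
cover corners top [array([ 0.702, -0.208,  0.116]), array([ 0.7  , -0.296,  0.116]), array([ 0.579, -0.282,  0.116]), array([ 0.581, -0.2  ,  0.116])]
cover corners side [array([ 0.594, -0.203,  0.116]), array([ 0.714, -0.218,  0.116]), array([ 0.692, -0.306,  0.116]), array([ 0.572, -0.296,  0.116])]
cam foot side [0.528 0.06  0.   ] foot top [0.526 0.056 0.   ]
gauge [ 0.537 -0.381  0.03 ] tape [0.416 0.082 0.02 ] box(blue) [ 0.657 -0.439  0.05 ] vise [0.62  0.069 0.05 ] manifold [ 0.513 -0.191  0.08 ]
```

View pics/side0z.png

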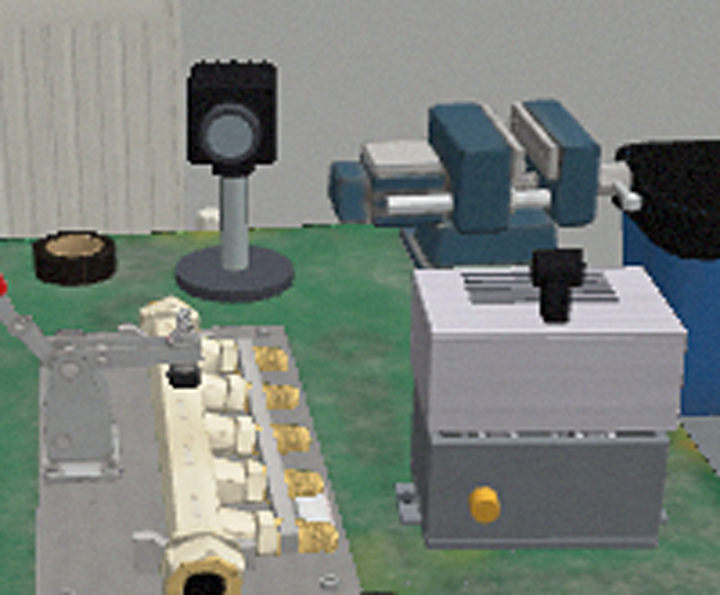

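Request:
servo_tool([
  [0.4,-0.1,-0.04,0,0,0,94],
  [0.8,-0.2,-0.08,0,0,0,94],
  [1,-0.26,-0.1,0,0,0,94],
  [1,-0.26,-0.1,0,0,0,94],
])

```text
time: 0.93
tool_pos: [0.2225, -0.4847, 0.2336]
ee_rot: [3.14, -0.002, 0.24]
wrist_force: [-0.2, 0.1, 0.5]
width: 0.0938
finger_force: 0.0
```

Request:
servo_tool([
  [0.4,-0.1,-0.04,0,0,0,94],
  [0.8,-0.2,-0.08,0,0,0,94],
  [1,-0.26,-0.1,0,0,0,94],
  [1,-0.26,-0.1,0,0,0,94],
])

```text
time: 1.27
tool_pos: [0.313, -0.4365, 0.2431]
ee_rot: [3.141, -0.001, 0.239]
wrist_force: [-0.3, 0.1, 0.4]
width: 0.094
finger_force: 0.0
```

Request:
servo_tool([
  [0.4,-0.1,-0.04,0,0,0,94],
  [0.8,-0.2,-0.08,0,0,0,94],
  [1,-0.26,-0.1,0,0,0,94],
  [1,-0.26,-0.1,0,0,0,94],
])

```text
time: 1.6
tool_pos: [0.4036, -0.3885, 0.2526]
ee_rot: [3.141, -0.001, 0.238]
wrist_force: [-0.3, 0.3, 0.9]
width: 0.0939
finger_force: 0.0
```

Request:
servo_tool([
  [0.4,-0.1,-0.04,0,0,0,94],
  [0.8,-0.2,-0.08,0,0,0,94],
  [1,-0.26,-0.1,0,0,0,94],
  [1,-0.26,-0.1,0,0,0,94],
])

```text
time: 1.93
tool_pos: [0.4944, -0.3403, 0.262]
ee_rot: [-3.141, -0.0, 0.238]
wrist_force: [-0.5, -0.4, 0.8]
width: 0.0942
finger_force: 0.0
```

Request:
servo_tool([
  [0.9,-0.2,-0.1,0,0,-0.4,94],
  [0.9,-0.2,-0.1,0,0,-0.85,94],
  [0.9,-0.2,-0.1,0,0,-0.85,94],
  [0.9,-0.2,-0.1,0,0,-0.85,94],
  [0.9,-0.2,-0.1,0,0,-0.85,94],
  [0.9,-0.2,-0.1,0,0,-0.85,94],
  [0.9,-0.2,-0.1,0,0,-0.85,94],
  [0.9,-0.2,-0.1,0,0,-0.85,94],
  [0.9,-0.2,-0.1,0,0,-0.85,94],
  [0.9,-0.2,-0.1,0,0,-0.85,94],
  [0.9,-0.2,-0.1,0,0,-0.85,94],
  [0.9,-0.2,-0.1,0,0,-0.85,94],
])

```text
time: 2.93
tool_pos: [0.5736, -0.3031, 0.2721]
ee_rot: [-3.14, 0.001, 1.568]
wrist_force: [-0.4, -0.0, 0.4]
width: 0.094
finger_force: 0.0
```

```bash
python3 - <<'E'
from h import *
print(go([.641,-.265,.28],np.pi/2), robot.get_obs()["joint_positions"])
im=robot.snapshot("wrist"); cv2.imwrite("pics/w1.png",im[:,:,::-1])
print(robot.find_in("cover_handle","wrist")[:2],robot.find_in("filter_box","wrist")[:2])
# clearance: manifold heights
print(tri((277,216),(242,210)),tri((281,221),(244,211)))
E
```

```text
([0.383, 0.673, -0.08], [-0.001, 0.001, -0.002]) [-0.57255011  0.31098539  1.01060779 -0.00187149  1.82082016 -0.57027144]
[{'extent': [358.2, 133.9, 138.1, 113.5], 'conf': 0.75}] [{'extent': [353.3, 134.4, 147.4, 112.2], 'conf': 0.58}]
[ 0.47442864 -0.0522015   0.03637376] [ 0.47843273 -0.05621024  0.0256789 ]
```

View pics/w1.png

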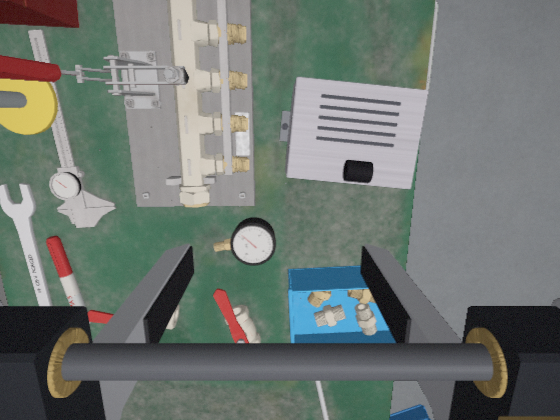

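```bash
cat >> h.py <<'E'
def boxpts(b,P):
    c,s=np.cos(b[2]),np.sin(b[2]); P=np.atleast_2d(P); return np.c_[b[0]+c*P[:,0]-s*P[:,1], b[1]+s*P[:,0]+c*P[:,1], P[:,2]]
def fitbox(uv,P,c="wrist"):
    from scipy.optimize import least_squares
    C=cam(c); r=least_squares(lambda b:(proj(c,boxpts(b,P),C)-uv).ravel(),[.64,-.25,1.5]); return r.x,np.round(r.fun,1)
E
python3 - <<'E'
from h import *
# image left = world -x = box +y ; image up = world +y = box +x
uv=np.array([(297,79),(427,90),(412,188),(288,178),(358,171)],float)
P=np.array([[44,58,116],[44,-58,116],[-44,-58,116],[-44,58,116],[-30,0,142]])/1e3
b,r=fitbox(uv,P); print(b,r)
print("handle",boxpts(b,P[4])[0])
print(proj("side",boxpts(b,P)).round(), proj("top",boxpts(b,P)).round())
h=boxpts(b,P[4])[0]; print(go([h[0],h[1],.2],b[2]), go([h[0],h[1],.144],b[2]))
E
```

```text
[ 0.64455578 -0.24292573  1.49300765] [-1.1 -1.   2.5 -1.5 -0.9 -0.2 -0.5  0.7 -0.1  2.4]
handle [ 0.64222447 -0.27283501  0.142     ]
[[344. 206.]
 [408. 205.]
 [421. 227.]
 [350. 228.]
 [385. 209.]] [[302. 154.]
 [304. 103.]
 [343. 105.]
 [341. 156.]
 [338. 127.]]
([0.294, 0.676, 0.722], [-0.0, 0.0, 0.046]) ([0.295, 0.677, 1.282], [-0.0, 0.0, 0.046])
```

Request:
servo_tool([
  [0.15,0.34,0.3,0,0,0.03,60],
  [0.3,0.68,0.52,0,0,0.046,50],
  [0.3,0.68,0.52,0,0,0.046,45],
  [0.3,0.68,0.52,0,0,0.046,45],
])

```text
time: 3.42
tool_pos: [0.6437, -0.2691, 0.2159]
ee_rot: [-3.135, -0.003, 1.499]
wrist_force: [0.1, -0.2, -0.2]
width: 0.0707
finger_force: 0.0
```

```bash
python3 - <<'E'
from h import *
o=robot.get_obs(); print(o["tool_pos"],o["ee_rot"],o["width"])
im=robot.snapshot("wrist"); cv2.imwrite("pics/w2.png",im[:,:,::-1])
print(robot.find_in("cover_handle","wrist")[:2])
E
```

```text
[ 0.64365042 -0.26909311  0.21594131] [-3.13489636e+00 -2.54767811e-03  1.49912347e+00] 0.07065177171110326
[{'extent': [277.5, 185.9, 153.0, 124.3], 'conf': 0.86}]
```

View pics/w2.png

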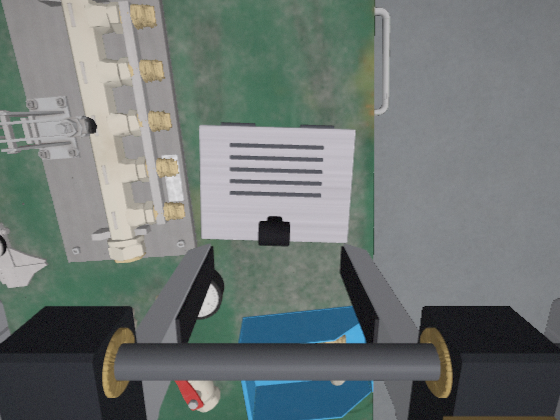

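```bash
python3 - <<'E'
from h import *
uv=np.array([(200,126),(354,129),(349,243),(202,241)],float)
P=np.array([[44,58,116],[44,-58,116],[-44,-58,116],[-44,58,116]])/1e3
b,r=fitbox(uv,P); print(b,r)
h=onz("wrist",(274.5,233),.144); print("handle",h, boxpts(b,[[-.030,0,.142]]))
print(go([h[0],h[1],.144],1.484))
print(boxpts(b,[[.0,.023,.1]]))
E
```

```text
[ 0.64318507 -0.24793599  1.48244345] [-0.5  2.1  0.7  1.6 -2.7 -2.3  2.5 -2.4]
handle [ 0.6399185  -0.27581815  0.144     ] [[ 0.64053793 -0.27781897  0.142     ]]
([-0.049, -0.028, 0.766], [-0.001, 0.001, 0.008])
[[ 0.62027479 -0.24590652  0.1       ]]
```

Request:
servo_tool([
  [-0.06,-0.03,0.2,0,0,0.01,42],
  [-0.06,-0.03,0.45,0,0,0.01,42],
  [-0.06,-0.03,0.6,0,0,0.01,42],
  [-0.06,-0.03,0.6,0,0,0.01,42],
  [-0.06,-0.03,0.6,0,0,0.01,42],
])

```text
time: 3.93
tool_pos: [0.6393, -0.2772, 0.1617]
ee_rot: [3.141, 0.001, 1.48]
wrist_force: [0.2, -0.7, -0.1]
width: 0.042
finger_force: 0.0
```

```bash
python3 - <<'E'
from h import *
print(go([.640,-.2765,.1405],1.484),robot.get_obs()["width"])
im=robot.snapshot("wrist"); cv2.imwrite("pics/w3.png",im[:,:,::-1])
E
```

```text
([0.008, 0.006, 0.212], [0.0, 0.0, -0.002]) 0.04204040249948633
```

View pics/w3.png

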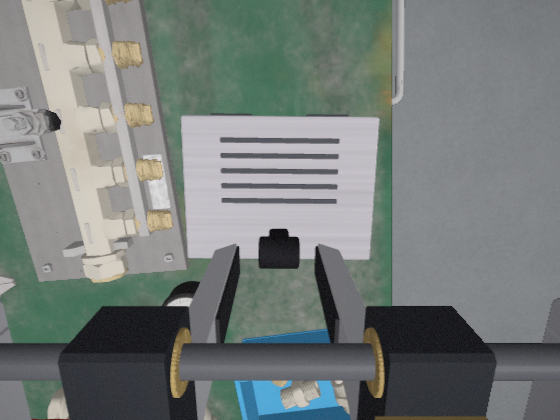

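```bash
python3 - <<'E'
from h import *
print(onz("wrist",(279,251),.144),onz("wrist",(279,251),.15), robot.get_obs()["tool_pos"])
uv=np.array([(182,116),(378,118),(370,261),(188,260)],float)
P=np.array([[44,58,116],[44,-58,116],[-44,-58,116],[-44,58,116]])/1e3
b,r=fitbox(uv,P); print(b,r,boxpts(b,[[-.030,0,.142]]))
E
```

```text
[ 0.64076925 -0.27219541  0.144     ] [ 0.64093654 -0.26965579  0.15      ] [ 0.64016955 -0.27733343  0.16315572]
[ 0.6437336  -0.24539209  1.47423478] [-1.7  2.   2.   1.5 -2.1 -2.2  1.8 -2.1] [[ 0.64084126 -0.27525234  0.142     ]]
```

Request:
servo_tool([
  [0.03,0.005,0.12,0,0,0,40],
  [0.03,0.005,0.22,0,0,0,40],
  [0.03,0.005,0.22,0,0,0,40],
  [0.03,0.005,0.22,0,0,0,10],
  [0.03,0.005,0.22,0,0,0,10],
  [0.03,0.005,0.22,0,0,0,10],
  [0.03,0.005,0.22,0,0,0,10],
  [0.03,0.005,0.22,0,0,0,10],
])

```text
time: 4.65
tool_pos: [0.6407, -0.2732, 0.1388]
ee_rot: [-3.141, 0.0, 1.482]
wrist_force: [-1.8, 1.5, 0.1]
width: 0.0217
finger_force: 30.0
```

Request:
servo_tool([
  [0.072,0,-0.061,0,0,0,10],
  [0.15,0,-0.116,0,0,0,10],
  [0.232,0,-0.164,0,0,0,10],
  [0.318,0,-0.205,0,0,0,10],
  [0.407,0,-0.238,0,0,0,10],
  [0.498,0,-0.263,0,0,0,10],
  [0.592,0,-0.28,0,0,0,10],
  [0.687,0,-0.289,0,0,0,10],
  [0.782,0,-0.289,0,0,0,10],
  [0.877,0,-0.281,0,0,0,10],
  [0.97,0,-0.265,0,0,0,10],
  [0.97,0,-0.265,0,0,0,10],
])

```text
time: 5.65
tool_pos: [0.6503, -0.1757, 0.1646]
ee_rot: [3.14, 0.002, 1.483]
wrist_force: [5.0, -3.4, -10.2]
width: 0.0215
finger_force: 30.0
```

Request:
servo_tool([
  [0.092,0,0.024,0,0,0,10],
  [0.182,0,0.056,0,0,0,10],
  [0.268,0,0.096,0,0,0,10],
  [0.351,0,0.143,0,0,0,10],
  [0.429,0,0.197,0,0,0,10],
  [0.502,0,0.258,0,0,0,10],
  [0.57,0,0.324,0,0,0,10],
  [0.631,0,0.397,0,0,0,10],
  [0.686,0,0.475,0,0,0,10],
  [0.686,0,0.475,0,0,0,10],
])

```text
time: 6.48
tool_pos: [0.6575, -0.1046, 0.1178]
ee_rot: [3.137, -0.004, 1.485]
wrist_force: [5.6, 4.2, 2.7]
width: 0.0213
finger_force: 30.0
```

Request:
servo_tool([
  [0,0,0,0,0,0,45],
  [0,0,0,0,0,0,45],
  [0,0,0,0,0,0,45],
  [0,0,0,0,0,0,45],
  [0,0,-0.3,0,0,0,45],
  [0,0,-0.7,0,0,0,45],
  [0,0,-1,0,0,0,45],
])

```text
time: 7.07
tool_pos: [0.6551, -0.1085, 0.2187]
ee_rot: [-3.14, -0.0, 1.481]
wrist_force: [1.4, 0.2, 1.0]
width: 0.0447
finger_force: 0.0
```

Request:
servo_tool([
  [-0.2,0,-0.4,0,0,0,45],
  [-0.6,0,-0.6,0,0,0,45],
  [-1,0,-0.6,0,0,0,45],
  [-1,0,-0.6,0,0,0,45],
  [-1,0,-0.6,0,0,0,45],
])

```text
time: 7.48
tool_pos: [0.646, -0.2107, 0.277]
ee_rot: [-3.141, -0.0, 1.477]
wrist_force: [0.1, 0.4, -0.2]
width: 0.0448
finger_force: 0.0
```

```bash
python3 - <<'E'
from h import *
o=robot.get_obs(); print(o["tool_pos"],o["ee_rot"],o["width"])
im=robot.snapshot("wrist"); cv2.imwrite("pics/w4.png",im[:,:,::-1])
for t in ("plate_tab","blank_plate","filter_box"):print(t,robot.find_in(t,"wrist")[:2])
E
```

```text
[ 0.64604287 -0.21073129  0.27697836] [-3.14064355e+00 -2.55139805e-05  1.47738240e+00] 0.04478165212900972
plate_tab [{'extent': [300.6, 217.8, 15.5, 62.4], 'conf': 0.55}]
blank_plate [{'extent': [255.2, 219.0, 10.5, 63.4], 'conf': 0.58}]
filter_box [{'extent': [279.4, 165.9, 137.8, 169.8], 'conf': 0.88}, {'extent': [297.1, 218.1, 19.0, 59.4], 'conf': 0.17}]
```

View pics/w4.png

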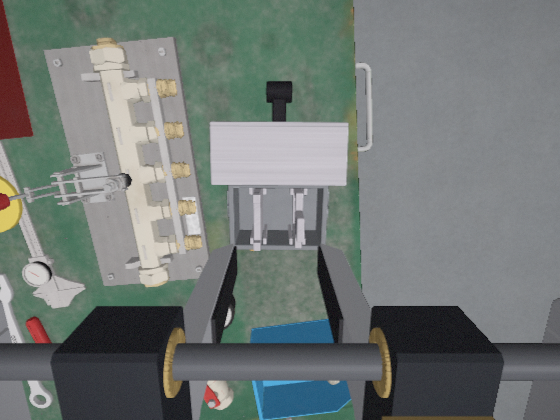

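```bash
python3 - <<'E'
from h import *
im=cv2.imread("pics/w4.png"); cv2.imwrite("pics/w4z.png",cv2.resize(im[170:260,215:345],None,fx=6,fy=6,interpolation=cv2.INTER_CUBIC))
b=[.6435,-.2465,1.48]
P=np.array([[0,-23,106],[13,-23,106],[-13,-23,106],[0,23,76],[32,-23,76],[-32,-23,76]])/1e3
print(proj("wrist",boxpts(b,P)).round(1), boxpts(b,P[0]))
E
```

```text
[[301.2 234.5]
 [301.5 222.3]
 [300.9 246.4]
 [257.5 224.9]
 [300.1 196.8]
 [298.8 252.1]] [[ 0.66640526 -0.24858545  0.106     ]]
```

View pics/w4z.png

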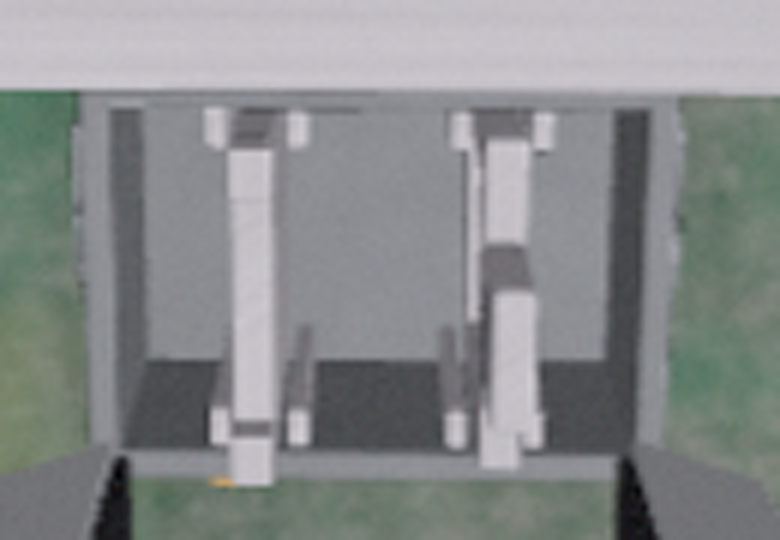

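Request:
servo_tool([
  [-0.32,0.23,0.3,0,0,0,32],
  [-0.32,0.23,0.6,0,0,0,32],
  [-0.32,0.23,1,0,0,0,32],
  [-0.32,0.23,1,0,0,0,32],
  [-0.32,0.23,1,0,0,0,32],
])

```text
time: 8.1
tool_pos: [0.6649, -0.2393, 0.1724]
ee_rot: [-3.132, -0.004, 1.484]
wrist_force: [-0.3, -0.1, 0.4]
width: 0.0323
finger_force: 0.0
```

```bash
python3 - <<'E'
from h import *
o=robot.get_obs(); print(o["tool_pos"],o["ee_rot"],o["width"])
im=robot.snapshot("wrist")[:,:,::-1]; cv2.imwrite("pics/w5.png",cv2.resize(im[110:310,150:400],None,fx=3,fy=3,interpolation=cv2.INTER_CUBIC))
print(robot.find_in("plate_tab","wrist")[:2])
print(proj("wrist",[[.6665,-.2445,.106]]))
E
```

```text
[ 0.66486809 -0.23930192  0.17239505] [-3.13153729 -0.00376898  1.48370511] 0.032289053197361174
[{'extent': [282.5, 224.8, 16.3, 84.1], 'conf': 0.86}]
[[275.64795044 231.67659077]]
```

View pics/w5.png

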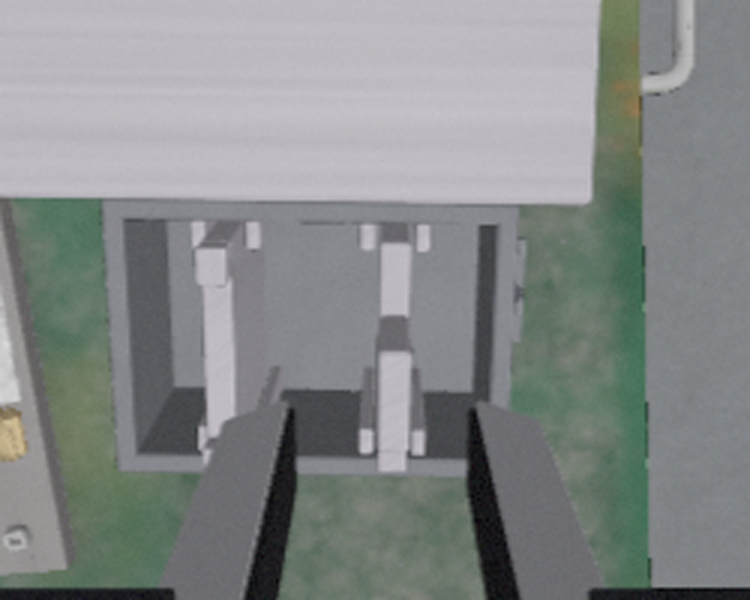

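```bash
python3 - <<'E'
from h import *
C=cam("wrist"); print(robot.get_obs()["tool_pos"],robot.get_obs()["ee_rot"],go([.6665,-.2445,.094],1.482))
p=robot.camera_params("wrist"); T=np.eye(4); T[:3,:3]=Ro.from_euler("xyz",[-3.1315,-.00377,1.4837]).as_matrix(); T[:3,3]=[.66487,-.2393,.17240]
for W in (T@np.array(p["tool_from_camera"]),):
    R=W[:3,:3].T; C0=(C[0],R,-R@W[:3,3])
for c in (C0,C): print(onz("wrist",(281.5,244.5),.106,c))
E
```

```text
[ 0.66841831 -0.24119818  0.18100042] [3.13695861e+00 1.54435718e-03 1.48349443e+00] ([-0.033, -0.02, 0.87], [0.003, 0.001, 0.001])
[ 0.66553332 -0.24893306  0.106     ]
[ 0.66988781 -0.25476129  0.106     ]
```

Request:
servo_tool([
  [-0.03,0,0,0,0,0,32],
  [-0.03,0,0,0,0,0,32],
  [-0.03,0,0,0,0,0,32],
  [-0.03,0,0,0,0,0,32],
  [-0.03,0,0,0,0,0,32],
  [-0.03,0,0,0,0,0,32],
])

```text
time: 8.7
tool_pos: [0.6667, -0.2449, 0.1779]
ee_rot: [3.141, 0.0, 1.482]
wrist_force: [-0.3, -0.5, 1.1]
width: 0.0322
finger_force: 0.0
```

```bash
python3 - <<'E'
from h import *
o=robot.get_obs(); C=cam("wrist"); print(o["tool_pos"],o["ee_rot"])
im=robot.snapshot("wrist"); cv2.imwrite("pics/w6.png",im[:,:,::-1])
o=robot.get_obs(); print(o["tool_pos"])
e=robot.find_in("plate_tab","wrist")[0]; print(e); u,v,w,h=e["extent"]
print("ends at z.076:",onz("wrist",(u,v-h/2+6),.076,C),onz("wrist",(u,v+h/2),.076,C))
g=im.mean(2).astype(int); uu=int(round(u))
for d in (-6,-3,0,3): print(d,g[176:276:2,uu+d].tolist())
E
```

```text
[ 0.66674782 -0.24485829  0.17787597] [3.14102997e+00 2.88195277e-04 1.48194493e+00]
[ 0.66663189 -0.24479631  0.17758162]
{'extent': [279.0, 216.8, 10.7, 84.4], 'conf': 0.73}
ends at z.076: [ 0.66988337 -0.21630725  0.076     ] [ 0.66424112 -0.28161881  0.076     ]
-6 [91, 108, 107, 144, 183, 180, 182, 183, 180, 188, 185, 187, 186, 184, 185, 146, 107, 106, 107, 107, 114, 176, 189, 188, 188, 188, 187, 185, 187, 185, 185, 188, 188, 186, 188, 186, 191, 172, 185, 186, 185, 139, 114, 116, 117, 117, 118, 121, 126, 119]
-3 [84, 103, 102, 153, 186, 186, 188, 187, 190, 188, 188, 189, 189, 189, 188, 128, 106, 107, 109, 108, 117, 186, 190, 189, 192, 189, 189, 190, 189, 188, 192, 190, 190, 193, 190, 191, 190, 179, 190, 187, 192, 140, 106, 107, 109, 105, 115, 119, 117, 116]
0 [90, 105, 107, 149, 187, 187, 187, 191, 189, 191, 189, 190, 190, 191, 191, 129, 107, 108, 106, 109, 116, 183, 189, 191, 191, 191, 190, 188, 189, 191, 191, 191, 192, 190, 191, 188, 189, 182, 190, 193, 190, 141, 103, 111, 113, 115, 113, 112, 120, 115]
3 [116, 134, 135, 141, 151, 157, 156, 157, 157, 162, 161, 163, 165, 161, 163, 154, 136, 136, 132, 123, 124, 145, 152, 149, 153, 147, 147, 143, 144, 144, 144, 143, 139, 141, 138, 136, 135, 86, 76, 122, 136, 136, 114, 121, 117, 117, 114, 112, 110, 112]
```

```bash
python3 - <<'E'
from h import *
for z,vs in ((.106,(217.3,250)),(.076,(182.2,258))): print(z,[onz("wrist",(276.5,v),z).round(4) for v in vs])
g=cv2.imread("pics/w6.png").mean(2).astype(int); print(g[235,262:296].tolist())
E
```

```text
0.106 [array([ 0.666 , -0.2361,  0.106 ]), array([ 0.6638, -0.2607,  0.106 ])]
0.076 [array([ 0.6677, -0.2172,  0.076 ]), array([ 0.6621, -0.2802,  0.076 ])]
[76, 74, 75, 77, 96, 110, 111, 109, 109, 129, 162, 182, 189, 189, 190, 192, 190, 190, 189, 190, 144, 106, 108, 110, 104, 84, 76, 73, 75, 75, 77, 72, 71, 76]
```

Request:
servo_tool([
  [-0.04,-0.015,0.2,0,0,0,32],
  [-0.04,-0.015,0.4,0,0,0,32],
  [-0.04,-0.015,0.6,0,0,0,32],
  [-0.04,-0.015,0.75,0,0,0,32],
  [-0.04,-0.015,0.84,0,0,0,32],
  [-0.04,-0.015,0.84,0,0,0,32],
  [-0.04,-0.015,0.84,0,0,0,32],
  [-0.04,-0.015,0.84,0,0,0,32],
])

```text
time: 9.47
tool_pos: [0.6656, -0.2489, 0.0951]
ee_rot: [3.139, 0.001, 1.482]
wrist_force: [0.6, -0.1, -0.1]
width: 0.0318
finger_force: 0.0
```

Request:
servo_tool([
  [0,0,0,0,0,0,0],
  [0,0,0,0,0,0,0],
  [0,0,0,0,0,0,0],
  [0,0,0,0,0,0,0],
  [0,0,0,0,0,0,0],
  [0,0,0,0,0,0,0],
])

```text
time: 9.97
tool_pos: [0.6652, -0.2488, 0.0942]
ee_rot: [3.14, 0.001, 1.482]
wrist_force: [1.0, -0.9, 1.8]
width: 0.0077
finger_force: 30.0
```

Request:
servo_tool([
  [0,0,-0.06,0,0,0,0],
  [0,0,-0.12,0,0,0,0],
  [0,0,-0.2,0,0,0,0],
  [0,0,-0.3,0,0,0,0],
  [0,0,-0.4,0,0,0,0],
  [0,0,-0.5,0,0,0,0],
  [0,0,-0.6,0,0,0,0],
  [0,0,-0.7,0,0,0,0],
  [0,0,-0.8,0,0,0,0],
  [0,0,-0.9,0,0,0,0],
  [0,0,-1,0,0,0,0],
  [0,0,-1,0,0,0,0],
])

```text
time: 10.97
tool_pos: [0.6657, -0.2491, 0.1971]
ee_rot: [3.137, 0.002, 1.482]
wrist_force: [0.3, -1.1, -0.8]
width: 0.0078
finger_force: 30.0
```

```bash
python3 - <<'E'
from h import *
o=robot.get_obs(); print(o["tool_pos"],o["width"],o["wrist_force"])
# inspection camera detail: detections, top + side, now the arm may be partly in view
for c in ("side","top"):
    im=robot.snapshot(c); cv2.imwrite(f"pics/{c}1.png",im[:,:,::-1])
    for t in ("inspection_camera","filter_plate"): print(c,t,[(np.round(d["extent"],1).tolist(),round(d["conf"],2)) for d in robot.find_in(t,c)])
# lens circle and head edges in side0 crop
im=cv2.imread("pics/side0.png"); cv2.imwrite("pics/head.png",np.hstack([cv2.resize(im[140:220,265:325],None,fx=7,fy=7,interpolation=cv2.INTER_CUBIC), cv2.resize(cv2.imread("pics/top0.png")[160:220,165:219],(504,560),interpolation=cv2.INTER_CUBIC)])[:, :]) 
E
```

```text
[ 0.66565466 -0.24908896  0.19713427] 0.007784629608298684 [ 0.26170135 -1.13541375 -0.82589248]
side inspection_camera [([171.2, 242.1, 49.7, 88.9], 0.93), ([293.4, 181.4, 37.9, 69.9], 0.58)]
side filter_plate [([396.0, 195.4, 12.4, 67.4], 0.96), ([329.9, 319.1, 54.3, 38.5], 0.25)]
top inspection_camera [([194.2, 191.2, 43.1, 34.6], 0.73), ([317.0, 294.9, 31.3, 37.9], 0.55), ([376.9, 185.3, 28.5, 30.8], 0.29)]
top filter_plate [([190.1, 236.8, 22.2, 23.6], 0.43)]
```

Request:
servo_tool([
  [0,0,-0.2,0,0,0,0],
  [0,0,-0.5,0,0,0,0],
  [0,0,-0.8,0,0,0,0],
  [0,-0.1,-0.85,0,0,0,0],
  [0.2,-0.3,-0.85,0,0,0,0],
  [0.4,-0.5,-0.85,0,0,0,0],
  [0.6,-0.7,-0.85,0,0,0,0],
  [0.8,-0.85,-0.85,0,0,0,0],
  [1,-1,-0.85,0,0,0,0],
])

```text
time: 12.02
tool_pos: [0.5719, -0.1391, 0.2767]
ee_rot: [-3.139, -0.0, 1.482]
wrist_force: [0.9, 0.1, -1.2]
width: 0.0079
finger_force: 30.0
```

Request:
servo_tool([
  [0.2,-0.15,0,0,0,0,0],
  [0.4,-0.3,0,0,0,0,0],
  [0.6,-0.4,0,0,0,0,0],
  [0.75,-0.5,0,0,0,0,0],
  [0.86,-0.53,0,0,0,0,0],
  [0.86,-0.53,0,0,0,0,0],
  [0.86,-0.53,0,0,0,0,0],
  [0.86,-0.53,0,0,0,0,0],
  [0.86,-0.53,0,0,0,0,0],
])

```text
time: 12.77
tool_pos: [0.5292, -0.0507, 0.2779]
ee_rot: [-3.141, 0.0, 1.481]
wrist_force: [-0.9, -0.3, -1.9]
width: 0.0076
finger_force: 30.0
```

```bash
python3 - <<'E'
from h import *
o=robot.get_obs(); print(o["tool_pos"],o["ee_rot"],o["width"])
C=cam("wrist"); np.save("C7.npy",np.array([C[0],C[1],np.tile(C[2],(3,1))]))
im=robot.snapshot("wrist"); cv2.imwrite("pics/w7.png",im[:,:,::-1])
print(robot.find_in("inspection_camera","wrist")[:3])
X=[[.527,.058,.151],[.527,.058,0],[.527,.03,.151],[.527,.086,.151]]; print(proj("wrist",X,C))
E
```

```text
[ 0.52915708 -0.05073149  0.27786466] [-3.14085921e+00  4.60017545e-04  1.48082246e+00] 0.007566441030257926
[{'extent': [259.9, 83.8, 81.3, 104.5], 'conf': 0.75}, {'extent': [78.5, 345.9, 114.3, 122.9], 'conf': 0.75}]
[[263.15528795  73.61537799]
 [268.01165453  86.17758148]
 [266.65361579 110.95671915]
 [259.45056926  34.07100976]]
```

View pics/w7.png

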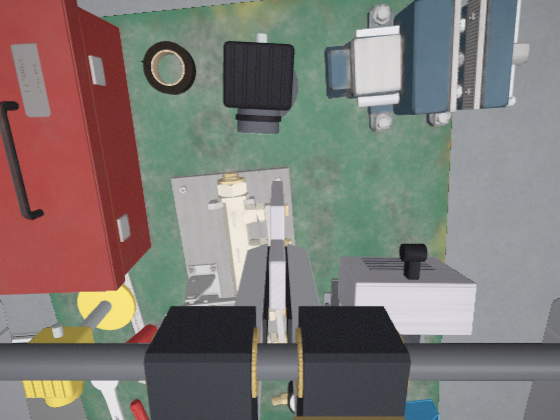

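```bash
python3 - <<'E'
from h import *
A=np.load("C7.npy"); C=(A[0],A[1],A[2][0])
im=cv2.imread("pics/w7.png"); g=im.max(2)
m=((g<75)&(im[:,:,1].astype(int)-im[:,:,0]<25)).astype(np.uint8); roi=np.zeros_like(m); roi[30:145,205:310]=1; m*=roi
for v in range(36,142,6):
    x=np.where(m[v])[0]; 
    if len(x): print(v,x.min(),x.max(), g[v,[x.min()-4,x.max()+4]])
print("col259",g[28:146:3,259].tolist()); print("col240",g[28:146:3,240].tolist()); print("col285",g[28:146:3,285].tolist())
E
```

```text
42 225 254 [135 115]
48 224 293 [141 144]
54 224 293 [148 142]
60 224 293 [133 144]
66 223 292 [139 140]
72 223 292 [142 142]
78 223 292 [144 107]
84 223 292 [143 113]
90 223 291 [143 111]
96 224 291 [152 116]
102 224 291 [150 149]
108 239 289 [123 155]
114 236 243 [142  95]
120 238 280 [140 147]
col259 [148, 142, 203, 203, 206, 38, 60, 53, 55, 47, 50, 46, 50, 50, 40, 47, 47, 52, 46, 46, 49, 55, 54, 50, 49, 52, 44, 74, 117, 88, 56, 78, 117, 118, 116, 145, 149, 152, 145, 148]
col240 [146, 144, 152, 154, 141, 47, 61, 60, 62, 59, 56, 53, 62, 57, 61, 55, 54, 57, 51, 60, 56, 56, 52, 58, 54, 53, 35, 77, 79, 33, 39, 85, 83, 84, 89, 144, 143, 147, 148, 150]
col285 [143, 146, 146, 142, 142, 131, 51, 56, 50, 47, 52, 45, 51, 54, 50, 55, 52, 52, 54, 56, 54, 50, 57, 55, 53, 55, 50, 37, 114, 149, 149, 146, 147, 148, 148, 146, 151, 149, 146, 144]
```

```bash
python3 - <<'E'
from h import *
np.set_printoptions(precision=4,suppress=True)
A=np.load("C7.npy"); C=(A[0],A[1],A[2][0])
im=cv2.imread("pics/w7.png"); s=im.astype(int); gr=(s[:,:,1]-np.minimum(s[:,:,0],s[:,:,2]))
# non-green object mask rows around lens: print saturation for edges
for v in (116,120,124,128,130,132,134): print(v,gr[v,230:242].tolist(),gr[v,274:286].tolist())
for u in (242,250,259,268,276): print(u,gr[126:140,u].tolist())
for n,q,z in (("TL",(224.5,42),.15),("TR",(293.7,45),.15),("BR",(291.5,109),.15),("BL",(223.3,106),.15)): print(n,onz("w",q,z,C))
# foot rim right
x=[(u,v) for u in (298,) for v in (83,)]; print(onz("w",x[0],.008,C))
E
```

```text
116 [20, 27, 31, 33, 33, 22, 1, 1, 1, 3, -3, -3] [0, 0, 4, -2, -1, -1, 2, 4, 20, 31, 33, 32]
120 [14, 19, 25, 28, 29, 26, 29, 17, -1, 1, 2, -1] [0, 2, -3, -3, -3, 2, 0, 39, 44, 43, 43, 43]
124 [11, 11, 15, 24, 24, 23, 27, 15, 0, 1, 1, 2] [3, 2, 2, 1, 0, 25, 36, 35, 38, 39, 39, 40]
128 [18, 20, 22, 20, 19, 20, 24, 11, 1, 2, 0, 3] [4, 4, 3, 1, 10, 34, 43, 39, 34, 34, 34, 37]
130 [19, 21, 21, 16, 12, 13, 14, 9, 2, 1, 3, 3] [3, 1, 2, 3, 7, 32, 40, 35, 34, 35, 36, 42]
132 [20, 22, 22, 18, 13, 13, 17, 20, 24, 24, 23, 19] [4, 2, 4, 6, 22, 36, 37, 37, 40, 39, 43, 42]
134 [24, 23, 21, 22, 20, 20, 23, 27, 29, 29, 28, 29] [36, 39, 37, 38, 37, 38, 39, 42, 41, 42, 41, 42]
242 [1, 3, 5, 3, 3, 2, 13, 28, 31, 34, 41, 38, 33, 33]
250 [2, 2, 1, 1, 1, 1, 7, 21, 35, 36, 35, 34, 34, 37]
259 [1, 1, 2, 2, 2, 0, 1, 9, 31, 34, 32, 32, 31, 32]
268 [0, 0, 0, 2, 2, 5, 0, 9, 33, 43, 43, 41, 40, 36]
276 [0, 1, 3, 1, 2, 2, 4, 19, 37, 35, 38, 37, 38, 38]
TL [0.4999 0.0831 0.15  ]
TR [0.5522 0.0763 0.15  ]
BR [0.5469 0.0297 0.15  ]
BL [0.4929 0.0369 0.15  ]
[0.5624 0.0579 0.008 ]
```

```bash
python3 - <<'E'
from h import *
np.set_printoptions(precision=4,suppress=True)
A=np.load("C7.npy"); C=(A[0],A[1],A[2][0])
l,r=onz("w",(237.5,126),.12,C),onz("w",(278.2,126),.12,C); print("lens",l,r,(l+r)/2,np.linalg.norm(l-r))
F=onz("w",(257,133.2),.138,C); print("front",F, onz("w",(257,133.2),.12,C))
d=-np.array([np.cos(1.44),np.sin(1.44)]); H=np.array([.523,.0565])
n=np.array([-d[1],d[0]])
t=(F[:2]-H)@d; L=H+t*d; print("front along head",t,"lateral of lens vs head axis",((l+r)[:2]/2-H)@n,(F[:2]-H)@n)
V=L+.1*d; print("L",L,"V",V,"origin est",L-.045*d)
# tab TCP at plate: grip 0.094-> plate bottom .006 ; TCP z for centre .12 
print(go([*V,.173],1.44), go([*V,.173],1.44-np.pi/2), robot.get_obs()["joint_positions"])
E
```

```text
lens [0.4989 0.0194 0.12  ] [0.5351 0.0161 0.12  ] [0.517  0.0178 0.12  ] 0.03642421409651871
front [0.5167 0.0126 0.138 ] [0.5156 0.0116 0.12  ]
front along head 0.044321731949435623 lateral of lens vs head axis -0.0009003997936912406 -0.0005284610642963953
L [0.5172 0.0126] V [ 0.5042 -0.0866] origin est [0.5231 0.0572]
([-0.38, -0.216, 1.05], [-0.0, 0.0, 0.026]) ([-0.38, -0.216, 1.05], [-0.0, 0.0, 1.026]) [-0.2019  0.0424  1.3091 -0.0003  1.7907 -0.112 ]
```

Request:
servo_tool([
  [-0.1,-0.06,0.05,0,0,0.05,0],
  [-0.2,-0.12,0.1,0,0,0.11,0],
  [-0.3,-0.18,0.2,0,0,0.18,0],
  [-0.38,-0.22,0.3,0,0,0.25,0],
  [-0.38,-0.22,0.3,0,0,0.33,0],
  [-0.38,-0.22,0.3,0,0,0.4,0],
  [-0.38,-0.22,0.3,0,0,0.48,0],
  [-0.38,-0.22,0.3,0,0,0.55,0],
  [-0.38,-0.22,0.3,0,0,0.6,0],
  [-0.38,-0.22,0.3,0,0,0.6,0],
  [-0.38,-0.22,0.3,0,0,0.6,0],
])

```text
time: 13.78
tool_pos: [0.5037, -0.0862, 0.2484]
ee_rot: [-3.142, 0.0, 0.541]
wrist_force: [1.3, -0.3, -2.1]
width: 0.008
finger_force: 30.0
```

Request:
servo_tool([
  [0,0,0.05,0,0,0.05,0],
  [0,0,0.1,0,0,0.11,0],
  [0,0,0.2,0,0,0.18,0],
  [0,0,0.3,0,0,0.25,0],
  [0,0,0.4,0,0,0.33,0],
  [0,0,0.5,0,0,0.4,0],
  [0,0,0.6,0,0,0.426,0],
  [0,0,0.68,0,0,0.426,0],
  [0,0,0.75,0,0,0.426,0],
  [0,0,0.75,0,0,0.426,0],
  [0,0,0.75,0,0,0.426,0],
  [0,0,0.75,0,0,0.426,0],
])

```text
time: 14.78
tool_pos: [0.504, -0.0858, 0.1741]
ee_rot: [3.141, -0.001, -0.129]
wrist_force: [0.3, 0.3, -1.5]
width: 0.008
finger_force: 30.0
```

```bash
python3 - <<'E'
from h import *
np.set_printoptions(precision=4,suppress=True)
o=robot.get_obs(); print(o["tool_pos"],o["ee_rot"],o["width"],o["wrist_force"])
print(go([.5042,-.0866,.1732],1.44-np.pi/2))
im=robot.snapshot("side"); print([(np.round(d["extent"],1).tolist(),round(d["conf"],2)) for d in robot.find_in("filter_plate","side")])
V=np.array([.5042,-.0866]); d=-np.array([np.cos(1.44),np.sin(1.44)]); n=np.array([-d[1],d[0]])
P=[[*(V+n*a),z] for a in(-.032,.032) for z in (.085,.155)]+[[*(V+n*a),.185] for a in (-.013,.013)]+[[*V,.12]]
q=proj("side",P); print(q)
x,y=q[-1].astype(int); cv2.imwrite("pics/s8.png",cv2.resize(im[y-70:y+60,x-75:x+75,::-1],None,fx=4.5,fy=4.5,interpolation=cv2.INTER_CUBIC)); cv2.imwrite("pics/s8full.png",im[:,:,::-1]); print(x-75,y-70)
t=robot.snapshot("top"); cv2.imwrite("pics/t8.png",t[:,:,::-1])
for th in ("gauge","tape_roll","cover","blank_plate"): print(th,[(np.round(e["extent"],1).tolist(),round(e["conf"],2)) for e in robot.find_in(th,"side")[:2]])
E
```

```text
[ 0.504  -0.0858  0.1741] [ 3.1413 -0.0011 -0.1289] 0.008006532344909783 [ 0.291   0.3158 -1.4821]
([0.003, 0.007, 0.009], [0.0, -0.001, 0.001])
[([290.2, 183.2, 31.3, 33.5], 0.64)]
[[275.8763 200.835 ]
 [274.9364 168.4948]
 [307.0905 200.9535]
 [307.1397 168.4701]
 [284.1758 153.9717]
 [297.4384 153.9344]
 [291.2288 184.9415]]
216 114
gauge [([331.2, 318.4, 57.1, 39.2], 0.84), ([368.8, 240.3, 10.7, 27.0], 0.23)]
tape_roll [([249.9, 203.7, 26.9, 19.0], 0.79)]
cover [([373.4, 207.7, 68.1, 53.5], 0.65)]
blank_plate [([368.8, 239.0, 6.9, 25.0], 0.58), ([374.5, 207.4, 65.7, 53.0], 0.44)]
```

```bash
python3 - <<'E'
from h import *
g=cv2.imread("pics/s8full.png").mean(2).astype(int)
for v in (172,178,190,197): print("row",v,g[v,270:283].tolist(),g[v,300:313].tolist())
for u in (279,285,291,298,304): print("col",u,"top",g[162:173,u].tolist(),"bot",g[193:206,u].tolist())
print("tab row160",g[160,278:304].tolist())
E
```

```text
row 172 [154, 148, 152, 160, 160, 131, 124, 128, 131, 130, 126, 133, 131] [134, 138, 134, 125, 133, 131, 124, 155, 151, 148, 149, 148, 152]
row 178 [157, 150, 152, 160, 156, 86, 130, 128, 134, 125, 88, 42, 34] [42, 49, 113, 128, 131, 130, 126, 153, 153, 153, 149, 150, 152]
row 190 [157, 157, 143, 163, 157, 156, 130, 130, 133, 136, 133, 31, 50] [53, 58, 96, 130, 130, 131, 126, 152, 152, 150, 154, 149, 151]
row 197 [86, 92, 91, 97, 102, 107, 139, 134, 135, 134, 119, 121, 123] [120, 120, 119, 126, 130, 131, 125, 104, 94, 91, 89, 85, 91]
col 279 top [153, 159, 157, 159, 160, 156, 216, 126, 128, 131, 130] bot [132, 129, 126, 136, 134, 131, 133, 138, 102, 106, 103, 96, 89]
col 285 top [142, 139, 142, 140, 141, 136, 134, 123, 129, 132, 136] bot [49, 45, 88, 195, 119, 130, 131, 143, 93, 75, 77, 82, 80]
col 291 top [138, 138, 135, 130, 101, 103, 151, 123, 130, 133, 134] bot [51, 40, 52, 196, 121, 125, 133, 138, 94, 91, 91, 88, 92]
col 298 top [70, 49, 58, 119, 104, 153, 234, 124, 130, 130, 138] bot [70, 50, 88, 238, 118, 131, 134, 141, 133, 139, 136, 135, 142]
col 304 top [23, 20, 30, 17, 15, 105, 234, 119, 131, 132, 133] bot [132, 131, 129, 129, 130, 130, 130, 143, 84, 80, 86, 82, 83]
tab row160 [143, 157, 160, 153, 0, 21, 78, 140, 140, 133, 134, 135, 135, 136, 138, 135, 135, 123, 110, 136, 28, 21, 4, 14, 20, 28]
```

Request:
servo_tool([
  [0,0.006,0.006,0,0,0,0],
  [0,0.006,0.006,0,0,0,0],
  [0,0.006,0.006,0,0,0,0],
  [0,0.006,0.006,0,0,0,0],
  [0,0.006,0.006,0,0,0,0],
  [0,0.006,0.006,0,0,0,0],
  [0,0.006,0.006,0,0,0,0],
  [0,0.006,0.006,0,0,0,0],
])

```text
time: 15.8
tool_pos: [0.5035, -0.0863, 0.1729]
ee_rot: [3.141, 0.0, -0.13]
wrist_force: [-0.0, 0.3, -1.4]
width: 0.0075
finger_force: 30.0
```

```bash
python3 -c "
from bench import robot
o=robot.get_obs(); print(o['tool_pos'],o['ee_rot'],o['width'],abs(o['qvel']).max()); print(robot.close_job())"
```

```text
[ 0.50352167 -0.08628906  0.17286394] [ 3.14146877e+00  1.04888374e-05 -1.29608873e-01] 0.00753209093365888 0.0023566292860633534
the job is handed in; nothing more can be done
None
```

The job is handed in at about 16 s: the cover stands open, the blanking plate is still in the box, and the arm holds the filter plate upright and face-on, within about 1 mm of my measured point 10 cm in front of the black camera's lens; I saw no result from the judge.

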